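# Load the cyan ink cartridge into the label printer and clamp it home

## Task

The label printer is out of cyan ink: take the fresh cyan cartridge, find the mouth of the printer's cradle with it by feel and set it in upright, finger lip towards the front of the printer, resting on its sprung contacts with the clamp still open. Then let go and swing the blue-tabbed clamp over and press it down until its latch snaps and holds the cartridge fully home. Never put more than 35 N on the printer with the hand or with the cartridge, and leave the other things on the desk where they are.

Things in the scene. Friction and masses are not known exactly. Their poses are not given: they have to be found in the camera images.
- label_printer: light-grey label printer, cover off, fixed; mm: 158 (x) x 190 (y) x 56 tall. x to its rear, y to its left, origin on the desk under the nominal cradle. A dark carriage on rods along y carries cradle, clamp and latch; NOT measured, it stands within 13 of nominal along y, held by a 25 N brake. Rear wall x 62..70, z 52; cheeks y +-80..95, z 56; front apron x -88..-60, z 34
- cradle_mouth (a point): centre of the cradle's mouth if the carriage stood at nominal (true mouth up to 13 mm either way along the printer's y). Open rectangular pocket, 49 (x) x 30 (y) mm, 5 mm walls with flat square-edged tops at this height, 44 above the desk, blue bands on its sides
- contacts_rest (a point): nominal centre of the top of the sprung contact block in the pocket, at rest: 11 mm below the wall tops, 33 above the desk. 3 N starts it moving down, then 1 N per mm; a cartridge fully home has its underside 25 above the desk
- clamp_hinge (a point): nominal centre of the clamp's hinge axis, which runs along the printer's y: 52 mm behind the cradle's centre, 80 above the desk, between two posts (x 40..60, y +-25..32, up to 88 above the desk)
- tab_shut (a point): nominal place of the middle of the thumb tab's upper face with the clamp shut: 46 mm in front of the cradle's centre, 86 above the desk. The blue tab is 48 wide (y), 27 long, 4 thick. Under it, at the carriage's front, stands the spring latch (x -53..-39, up to 79 above the desk), which takes the clamp's catch
- clamp (a joint): clamp angle, rad: 0 shut (level, over the cartridge), grows up and back; starts leaning back near 1.9 (stop 2.05), stays where left (0.05 N m). Two arms 43 apart; press bar 52 and tab 85..112 mm from the hinge, tab's outer face 6 outside the hinge plane. Bar meets the cartridge near 0.16; then up to 12 N at the tab; latch snaps just below 0; hard stop -0.02; unlatched it rises
- cyan_cartridge: the fresh ink cartridge with cyan-blue cap: dark block 46 (x) x 28 (y) x 50 tall, about 80 g, standing on its foot (1.2 mm chamfer; play in the cradle 1 mm a side in y, 1.5 in x). Origin under the centre of the block; z up. A cyan finger lip, 16 wide, stands out 6 mm from the face at -x (its front), 38 to 46 above the foot; gold contact foil at +x. Grasp it across y (28 mm) near its top
- cyan_lip (a point): the outer face of the cyan cartridge's finger lip: 29 mm from the origin along the cartridge's -x, 42 above its foot
- magenta_cartridge: the other ink cartridge: same size and shape, magenta cap and lip. Not wanted; origin as for the cyan one
- stapler: blue desk stapler, 128x32x48, bystander; origin under its centre
- tape_ring: white roll of mending tape, diameter 49, 18 tall, bystander; origin under its centre
- eraser: pink eraser in a blue sleeve, 42x23x14, bystander; origin under its centre
There are look-alikes about, which are no part of the job. What is shaped like the cyan_cartridge but brown is not meant.

How it is judged:
On the way, in this order (a step that is already met when the one before it is completed fails the run):
1. the cyan cartridge stands upright in the cradle, lip to the front, down on the sprung contacts, while the clamp is still open (x of cyan_cartridge in the frame of label_printer between -0.004 and 0.004 m and y of cyan_cartridge in the frame of label_printer between -0.017 and 0.017 m and x of cyan_lip in the frame of label_printer below -0.015 m and angle between the x axis of cyan_cartridge and the x axis of label_printer, either way round below 0.1 rad and angle between cyan_cartridge's own z axis and vertical below 0.08 rad and z of cyan_cartridge in the frame of label_printer below 0.036 m and value of joint clamp above 1 rad), for 0.2 s.
2. the clamp is shut and latched with the cartridge driven home under it (value of joint clamp below 0.035 rad and z of cyan_cartridge in the frame of label_printer below 0.0285 m), for 0.3 s.
At the end, for the whole second after the job is handed in: the cyan cartridge is in the cradle (within 4 mm in x, 17 in y of the nominal place), upright and square to 0.08 and 0.1 rad, lip to the front, underside less than 28.5 mm above the desk (home: 25), at rest, and the clamp stays below 0.035 rad (all of step 2 and x of cyan_cartridge in the frame of label_printer between -0.004 and 0.004 m and y of cyan_cartridge in the frame of label_printer between -0.017 and 0.017 m and x of cyan_lip in the frame of label_printer below -0.015 m and angle between the x axis of cyan_cartridge and the x axis of label_printer, either way round below 0.1 rad and angle between cyan_cartridge's own z axis and vertical below 0.08 rad and linear speed of cyan_cartridge below 0.01 m/s); the robot touches nothing.
It fails at once if more than 35 N between the hand or arm and the printer (clamp included) (contact force between any of the fingers, the arm and label_printer above 35 N).
It fails at once if the cyan cartridge and the printer press on each other with more than 35 N (contact force between cyan_cartridge and label_printer above 35 N).
It fails at once if the other cartridge or another thing on the desk is moved more than 30 mm (distance of any of magenta_cartridge, stapler, tape_ring, eraser from where it was at the start of the episode above 0.03 m).
It also fails if it takes over 72 s, if anything falls off the work surface, if the arm or the gripper's body presses on something with over 40 N, if the wrist force passes 120 N, or if a joint passes its speed limit or range.

## Robot

A 7-joint arm with a two-finger parallel gripper is mounted at the origin on the work surface; the furniture and walls round the work are solid. World frame = base frame: x ahead of the robot, y to its left, z up, the work surface at z = 0. Lengths are in m, angles in rad, forces in N, time in s.
With the tool pointing down it reaches from about 0.35 to 0.775 m from the base axis. Payload 3.1 kg.
Tool frame: the origin (TCP) lies midway between the tips of the shut fingers; the grasp point (between the pads) lies 19 mm behind it; z points along the fingers, y is the line along which they close (so a half turn about z gives the same grasp; the last joint's range is limited). The gripper opens to 85 mm and grips with 20 to 120 N. Pads are 22 mm wide; open, the fingers measure 114 mm over their backs; the gripper's body (76 mm by 85 mm) begins 54 mm behind the grasp point. The pads swing forward as they close: fully open they stand 13 mm farther back than shut.
Start: joints at [-1.199, 0.311, 0.014, 1.512, -0.004, 1.319, -0.027], TCP at [0.221, 0.504, 0.231] pointing down, gripper open.
Joint ranges: [-2.7, 2.7], [-0.3, 1.91], [-1.27, 1.3], [0.12, 2.57], [-1.44, 4.58], [0.2, 2.03], [-3.05, 3.05]. Speed limits (rad/s): [2.79, 2.79, 3.14, 3.14, 3.14, 3.14, 3.14].

## Interface

Orientations are given as [roll, pitch, yaw] about the fixed x, y, z axes, in that order (R = Rz(yaw) Ry(pitch) Rx(roll)).
In Python, from rig import robot gives the robot as it stands. The module is installed in compiled form; this text tells all that it offers.
- The arm moves only by the tool servo_tool, never from a script. Its argument "moves" is a list of rows, each a list of 5 numbers: the gripper command: -1 is fully open, 1 is shut, values between are in proportion, then the shift along the tool's x, y, z in mm, then the turn about the tool's z in degrees. In form: [[gripper, tx, ty, tz, roll], ...]. A call has exactly 8 rows; each row is the pose to reach, as a shift and turn from the pose commanded when the call began, along the tool's axes at that moment; what a row does not reach only later rows make up. A row lasts 1/8 s, in which the tool goes at most 62.5 mm and 10.7 degrees, less where a joint would pass 70% of its speed; a pose out of reach is approached as far as the arm can. A call with a gripper value outside its range is refused whole. The fingers move at their own pace and stop on an object; "newtons" is the grip in N (left out, the last holds). Time passes only in rows, so rows that repeat a pose let the fingers close, or fill a call up. It gives the time, the measured TCP pose, the force, the opening and the grip force at its end, in the units of the state.
- robot.state(): the state, without advancing time (a new reading comes with each control period).
- robot.get_image(name): name is "scene" or "top"; returns a dict with "color" (384x512x3 uint8, blue, green, red), "range_z" (384x512 float32, m along the optical axis (not along the pixel's ray), 0 where there is no reading), "vertical_fov" (degrees; the focal length in pixels is half the picture's height over the tangent of half this angle, whatever the lens; pixels are square), "cx", "cy" (the principal point, pixels), "origin" and "rotation" of the camera in the world. Camera axes: x right, y up, looking along -z (the intrinsics and any distortion apply to the point x, -y, -z); pixel columns grow to the right and rows downward; lengths in m; the calibration is good to about 2 mm. A picture is of the moment at which its call begins.
- robot.close_job(): hands the job in; it is judged then, once.
The state is a dict: "t": time; "joint_pos": joint angles; "qvel": joint speeds; "joint_efforts": joint torques, N m; "ee_pos": TCP position; "eef_rot": TCP orientation; "wrist_force": force on the tool from outside, world axes, zero at the start; "moment": the same for the moment, N m; "width": finger opening in m; "gripper_force": force on a finger pad.
Only numpy, scipy, OpenCV 4.12 (cv2) and the standard library are available. Lean on these libraries where they do the work, as an engineer would, in place of code of your own. Each camera call takes 0.05 s, during which the arm holds its last target. There are 200 camera calls.

## Working session

There is one attempt and no reset: what is moved stays moved. The work goes in short steps, Python scripts to look and compute and a tool call to move; the robot and the scene stay as the last step left them, time stands still between calls to the robot, and variables do not carry over. Pictures are saved under pics/ and viewed, at most 10 in all, crops included, and the job is handed in when it is done.

Besides the shell and the picture viewer there is one more tool, called after "Emit:" by a JSON object that holds its "name" and its "arguments", one argument or row to a line. servo_tool: Moves the arm, as the interface text tells. Its arguments: {"type":"object","properties":{"moves":{"type":"array","items":{"type":"array","items":{"type":"number"}}},"newtons":{"type":"number"}},"required":["moves"]}

```bash
mkdir -p pics; cat > h.py <<'E'
import numpy as np, cv2
from rig import robot
def grab(name):
    im=robot.get_image(name); np.savez('%s.npz'%name,**{k:np.array(v) for k,v in im.items()}); return im
def load(name): return np.load('%s.npz'%name)
def cloud(im):
    z=im['range_z']; f=192/np.tan(np.radians(float(im['vertical_fov']))/2)
    v,u=np.mgrid[:384,:512]
    p=np.stack([(u-float(im['cx']))/f*z,-(v-float(im['cy']))/f*z,-z],-1)
    w=p@np.array(im['rotation']).T+np.array(im['origin']); w[z==0]=np.nan; return w
E
python3 - <<'E'
from h import *
print(robot.state())
for n in('scene','top'):
    im=grab(n); cv2.imwrite(f'pics/{n}0.png',cv2.resize(im['color'],(800,600)))
    print({k:v for k,v in im.items() if k not in('color','range_z')})
E
```

```text
{'t': 0.0, 'joint_pos': array([-1.19865865,  0.3117407 ,  0.01397014,  1.51308995, -0.00438243,
        1.31919522, -0.02718911]), 'qvel': array([-1.45253037e-04,  8.42531667e-04,  8.45924669e-05,  1.65222028e-04,
        1.39041746e-04, -4.52481321e-04,  4.15708366e-05]), 'joint_efforts': array([ 2.13290173e-05, -3.79912305e+01,  1.46115473e-01, -2.30589098e+01,
        1.21500489e-02,  1.34685004e-02, -1.10195006e-05]), 'ee_pos': array([0.2208548 , 0.50289664, 0.2301995 ]), 'eef_rot': array([-3.13919236e+00,  1.08222312e-04,  2.72786783e+00]), 'wrist_force': array([0.15055593, 0.1343825 , 0.00061536]), 'moment': array([-0.00979434, -0.0713626 ,  0.02968022]), 'gripper_force': 0.0, 'width': 0.08540059184521406}
{'vertical_fov': 47.516653327021075, 'cx': 267.52785200426337, 'cy': 192.3364247514693, 'origin': array([-0.01984393, -0.46184103,  0.90305276]), 'rotation': array([ 0.68185745, -0.01118684, -0.73492609])}
{'vertical_fov': 50.359514655836534, 'cx': 251.41120045906126, 'cy': 194.09839005382548, 'origin': array([0.27451918, 0.02310142, 1.24263986]), 'rotation': array([ 0.1430849 ,  0.00809028, -1.5919566 ])}
```

View pics/top0.png

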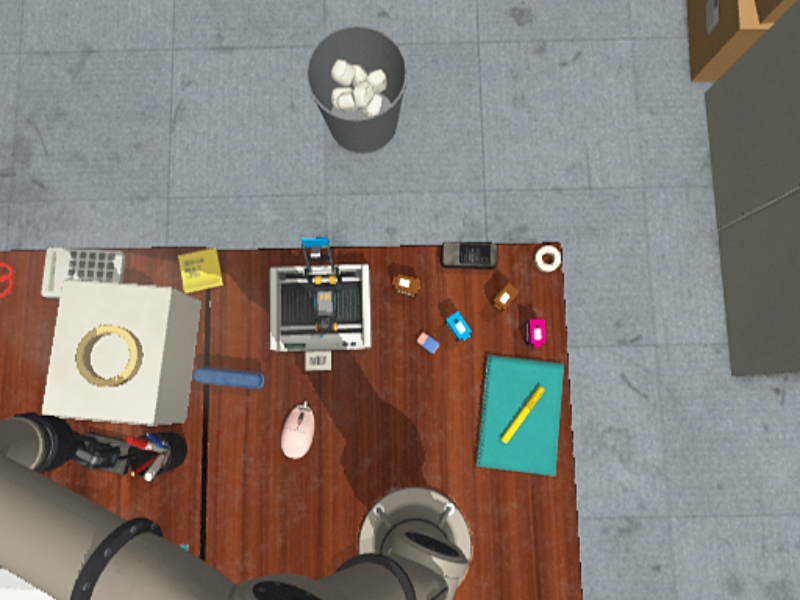

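View pics/scene0.png

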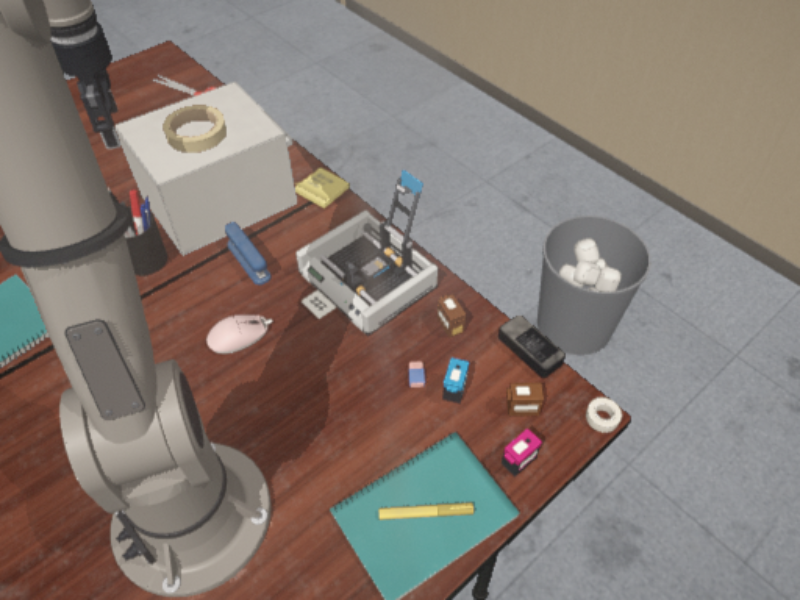

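The top view shows the printer around (320,308) with its clamp tab at (315,242), the cyan cartridge at (459,326) and the eraser at (428,342). The magenta cartridge is at (537,332), and the brown look-alikes are at (406,284) and (505,296). The scene view shows the same layout with the clamp leaning back.

```bash
cat >> h.py <<'E'
from scipy.spatial.transform import Rotation as Ro
_c=cloud
def cloud(im):
    d={k:im[k] for k in('range_z','vertical_fov','cx','cy','origin')}
    d['rotation']=Ro.from_euler('xyz',np.array(im['rotation'])).as_matrix(); return _c(d)
def hsv(im): return cv2.cvtColor(im['color'],cv2.COLOR_BGR2HSV)
def rect(P):
    r=cv2.minAreaRect((P[:,:2]*1000).astype(np.float32)); return np.round(r[0],1),np.round(r[1],1),round(r[2],1)
E
python3 - <<'E'
from h import *
for n in('top','scene'):
    im=load(n); W=cloud(im); H=hsv(im); z=W[...,2]
    print(n)
    s=1.5625
    if n=='top':
        for u,v in((300,380),(400,420),(490,300),(420,270)): print('desk',W[int(v/s),int(u/s)].round(4))
        box=(250,380,250,380); cy=(435,485,300,350); er=(410,445,325,360)
    else:
        box=(290,445,205,340); cy=(435,475,350,405); er=(400,430,355,395)
    def reg(b): 
        m=np.zeros(z.shape,bool); m[int(b[2]/s):int(b[3]/s),int(b[0]/s):int(b[1]/s)]=1; return m
    m=reg(box)&(z>.046)&(z<.064)&(H[...,1]<60)&(H[...,2]>110); P=W[m]; print('printer',m.sum(),rect(P),np.nanmedian(P[:,2]))
    m=reg(cy)&(H[...,0]>88)&(H[...,0]<108)&(H[...,1]>120); P=W[m]; print('cyan all',m.sum(),rect(P),np.nanpercentile(P[:,2],[5,50,95]))
    m=reg(cy)&(z>.044)&(z<.065); P=W[m]; print('cart top',m.sum(),rect(P),np.median(P[:,2]))
    m=reg(cy)&(H[...,0]>88)&(H[...,0]<108)&(H[...,1]>120)&(z>.03)&(z<.047);P=W[m]; print('lip',m.sum(),P[:,:3].mean(0).round(4))
    m=reg(er)&(z>.008)&(z<.02);P=W[m]; print('eraser',rect(P))
    # tab
    m=(H[...,0]>95)&(H[...,0]<112)&(H[...,1]>120)&(z>.12); 
    m&=(W[...,0]>.3);P=W[m]; print('tab',m.sum(),np.nanmean(P,0).round(4),np.nanmin(P,0).round(3),np.nanmax(P,0).round(3))
    u0,u1,v0,v1=((250,500,230,380) if n=='top' else (290,480,160,410))
    c=im['color'][int(v0/s):int(v1/s),int(u0/s):int(u1/s)]
    f=4.9 if n=='top' else 3.7
    cv2.imwrite(f'pics/{n}1.png',cv2.resize(c,None,fx=f,fy=f,interpolation=cv2.INTER_CUBIC)); print(c.shape)
E
```

```text
top
desk [ 0.3083  0.2125 -0.0013]
desk [ 0.2297  0.0203 -0.0026]
desk [ 0.4563 -0.1603 -0.0021]
desk [ 5.216e-01 -2.350e-02  5.000e-04]
printer 646 (array([443.4, 167. ]), array([158.7, 188. ]), 0.6) 0.05385917135122953
cyan all 142 (array([404.3, -96.1]), array([54.9, 36. ]), 32.0) [0.00182533 0.04908056 0.05306194]
cart top 157 (array([400.2, -94. ]), array([50.3, 28. ]), 32.0) 0.04928770623348777
lip 28 [ 0.3973 -0.0933  0.0446]
eraser (array([373.9, -35.5]), array([39. , 23.6]), 51.8)
tab 96 [0.5375 0.1604 0.1769] [0.531 0.136 0.161] [0.544 0.185 0.188]
(96, 160, 3)
scene
printer 746 (array([442.4, 167.5]), array([157.9, 191.8]), 1.0) 0.05349178767580892
cyan all 188 (array([400.4, -94. ]), array([52. , 27.8]), 32.6) [0.04150788 0.04878344 0.0523679 ]
cart top 224 (array([399.5, -94.4]), array([54. , 27.9]), 32.3) 0.04928382999830494
lip 46 [ 0.3868 -0.1038  0.0436]
eraser (array([373. , -38.3]), array([40.5, 21.8]), 48.3)
tab 53 [0.5364 0.1677 0.1757] [0.533 0.14  0.163] [0.541 0.182 0.187]
(160, 122, 3)
```

View pics/top1.png

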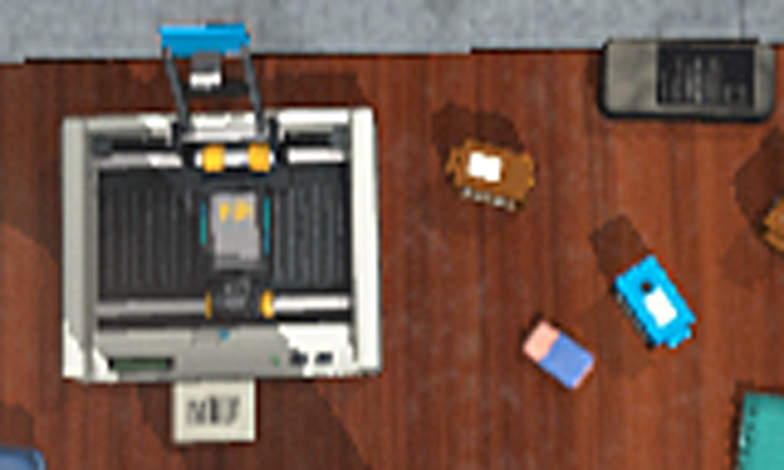

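```bash
cat >> h.py <<'E'
def go(x,y,z,yaw,st=None):
    "world target -> tool shift mm, turn deg"
    s=st or robot.state(); R=Ro.from_euler('xyz',s['eef_rot']).as_matrix()
    d=R.T@(np.array([x,y,z])-s['ee_pos'])*1000; t=-((yaw-np.degrees(s['eef_rot'][2])+180)%360-180)
    return d.round(1),round(t,1)
E
python3 - <<'E'
from h import *
im=load('top');W=cloud(im);s=1.5625
for n,(a,b,c,d) in dict(box=(60,190,285,415),cup=(140,190,425,485)).items():
    P=W[int(c/s):int(d/s),int(a/s):int(b/s)].reshape(-1,3); print(n,np.nanpercentile(P,[2,50,98],axis=0).round(3))
# cradle bands
H=hsv(im); m=(H[...,0]>80)&(H[...,0]<112)&(H[...,1]>100); 
v0,v1,u0,u1=181,205,196,220
for v in range(v0,v1,2):
    us=[u for u in range(u0,u1) if m[v,u]]; print(v,us,[W[v,u].round(4).tolist() for u in us])
P0=np.array([.4525,.167])
print(go(.45,.15,.36,212-30),go(.402,-.093,.2,212))
E
```

```text
box [[0.258 0.411 0.022]
 [0.363 0.485 0.167]
 [0.473 0.592 0.193]]
cup [[ 0.12   0.426 -0.005]
 [ 0.177  0.452  0.036]
 [ 0.227  0.515  0.136]]
181 [206, 215] [[0.4935, 0.1661, 0.0235], [0.493, 0.1388, 0.0233]]
183 [] []
185 [] []
187 [214] [[0.4718, 0.1403, 0.0402]]
189 [201, 214] [[0.4664, 0.179, 0.0417], [0.4655, 0.1402, 0.0422]]
191 [201, 214] [[0.4599, 0.1787, 0.0445], [0.4586, 0.1397, 0.0474]]
193 [201, 214] [[0.4547, 0.1793, 0.0394], [0.4528, 0.1399, 0.0466]]
195 [201, 214] [[0.4488, 0.1795, 0.0385], [0.447, 0.1401, 0.045]]
197 [214] [[0.4409, 0.14, 0.0458]]
199 [] []
201 [] []
203 [] []
(array([-351.7, -231.3, -129.1]), np.float64(-25.7)) (array([-405.4, -472.8,   31.4]), np.float64(-55.7))
```

Emit:
{"name": "servo_tool", "arguments": {
  "moves": [
    [-1,0,0,-50,0],
    [-1,0,0,-100,0],
    [-1,-40,-30,-129,-5],
    [-1,-90,-60,-129,-10],
    [-1,-150,-95,-129,-15],
    [-1,-210,-135,-129,-20],
    [-1,-270,-180,-129,-25],
    [-1,-330,-220,-129,-25]
  ],
  "newtons": 40
}}

```text
t: 1.1
ee_pos: [0.4149, 0.2003, 0.36]
eef_rot: [3.142, -0.0, -3.118]
wrist_force: [1.1, 0.6, 0.2]
width: 0.0854
gripper_force: 0.0
```

```bash
python3 - <<'E'
from h import *
s=robot.state(); print(s['t'],s['ee_pos'],s['eef_rot'],s['joint_pos'].round(2))
print(go(.4025,-.0925,.13,212))
E
```

```text
1.1 [0.41492461 0.20032526 0.36000606] [ 3.14151656e+00 -3.10175783e-04 -3.11832228e+00] [-0.71  0.09  0.25  1.48 -0.02  1.58  1.13]
(array([  19.2, -292.5,  230. ]), np.float64(-30.7))
```

Emit:
{"name": "servo_tool", "arguments": {
  "moves": [
    [-1,6,-50,0,-6],
    [-1,12,-100,20,-14],
    [-1,20,-150,60,-22],
    [-1,28,-200,110,-30],
    [-1,38,-250,170,-31],
    [-1,38,-260,200,-31],
    [-1,38,-260,220,-31],
    [-1,38,-260,220,-31]
  ]
}}

```text
t: 2.1
ee_pos: [0.3803, -0.0586, 0.1388]
eef_rot: [3.139, -0.004, -2.579]
wrist_force: [0.3, 0.1, 0.1]
width: 0.0855
gripper_force: 0.0
```

```bash
python3 - <<'E'
from h import *
s=robot.state(); print(s['t'],s['ee_pos'],np.degrees(s['eef_rot']),s['joint_pos'].round(2))
im=grab('scene'); W=cloud(im);H=hsv(im)
m=(H[...,0]>88)&(H[...,0]<108)&(H[...,1]>120)&(W[...,2]>.047)&(abs(W[...,0]-.4)<.05)&(abs(W[...,1]+.094)<.05); print(m.sum(),rect(W[m]))
cv2.imwrite('pics/s2.png',cv2.resize(im['color'][180:300,200:360],(800,600),interpolation=cv2.INTER_CUBIC))
print(go(.4025,-.0925,.032,212))
E
```

```text
2.1 [ 0.38028878 -0.05860665  0.13876191] [ 179.85826398   -0.23843366 -147.76993177] [-0.41  0.06  0.54  2.07 -0.03  1.03  2.28]
145 (array([400.9, -93.7]), array([50.3, 27.5]), 33.0)
(array([  0.7, -40. , 108. ]), np.float64(0.3))
```

View pics/s2.png

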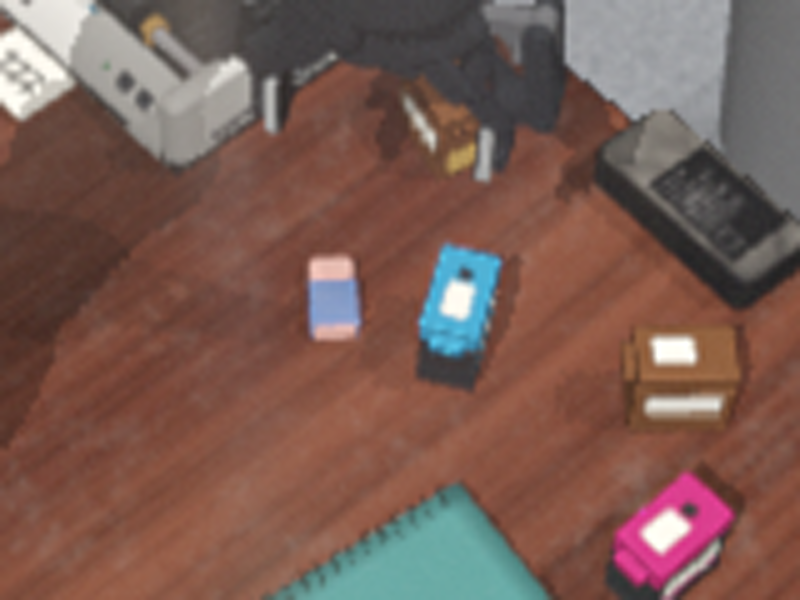

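Emit:
{"name": "servo_tool", "arguments": {
  "moves": [
    [-0.2,0,0,0,0],
    [-0.2,0,0,0,0],
    [-0.2,0,0,0,0],
    [-0.2,0,0,0,0],
    [-0.2,0,0,0,0],
    [-0.2,0,0,0,0],
    [-0.2,0,0,0,0],
    [-0.2,0,0,0,0]
  ]
}}

```text
t: 3.15
ee_pos: [0.3823, -0.0585, 0.1403]
eef_rot: [3.142, -0.0, -2.578]
wrist_force: [-0.1, -0.2, -0.4]
width: 0.0511
gripper_force: 0.0
```

```bash
python3 - <<'E'
from h import *
s=robot.state(); print(s['t'],s['ee_pos'],np.degrees(s['eef_rot']),s['joint_pos'].round(2))
print(go(.4025,-.093,.020,212.5))
E
```

```text
3.15 [ 0.38227687 -0.05849009  0.14026684] [ 1.79996504e+02 -4.87536172e-03 -1.47705358e+02] [-0.41  0.05  0.54  2.07 -0.03  1.02  2.28]
(array([  1.3, -40. , 120.3]), np.float64(-0.2))
```

Emit:
{"name": "servo_tool", "arguments": {
  "moves": [
    [-0.2,0.7,-20,0,0],
    [-0.2,1.3,-40,10,0],
    [-0.2,1.3,-40,40,0],
    [-0.2,1.3,-40,75,0],
    [-0.2,1.3,-40,100,0],
    [-0.2,1.3,-40,120,0],
    [-0.2,1.3,-40,120,0],
    [-0.2,1.3,-40,120,0]
  ]
}}

```text
t: 4.15
ee_pos: [0.4033, -0.0932, 0.0209]
eef_rot: [-3.141, 0.001, -2.578]
wrist_force: [0.6, -0.4, 0.9]
width: 0.0512
gripper_force: 0.0
```

Emit:
{"name": "servo_tool", "arguments": {
  "moves": [
    [1,0,0,0,0],
    [1,0,0,0,0],
    [1,0,0,0,0],
    [1,0,0,0,0],
    [1,0,0,0,0],
    [1,0,0,0,0],
    [1,0,0,-3,0],
    [1,0,0,-6,0]
  ],
  "newtons": 40
}}

```text
t: 5.15
ee_pos: [0.4023, -0.0929, 0.0263]
eef_rot: [3.141, -0.0, -2.578]
wrist_force: [-0.4, 0.4, -0.3]
width: 0.0271
gripper_force: 39.4
```

```bash
python3 - <<'E'
from h import *
s=robot.state(); print(s['t'],s['ee_pos'],np.degrees(s['eef_rot']),s['wrist_force'])
im=grab('scene')
cv2.imwrite('pics/s3.png',cv2.resize(im['color'][180:300,200:360],(800,600),interpolation=cv2.INTER_CUBIC))
print(go(.4525,.160,.13,180.8))
E
```

```text
5.15 [ 0.40227767 -0.09293552  0.02632911] [ 1.79981630e+02 -2.24351605e-02 -1.47704908e+02] [-0.44734175  0.4256582  -0.2585896 ]
(array([-177.4,  187.2, -103.3]), np.float64(31.5))
```

View pics/s3.png

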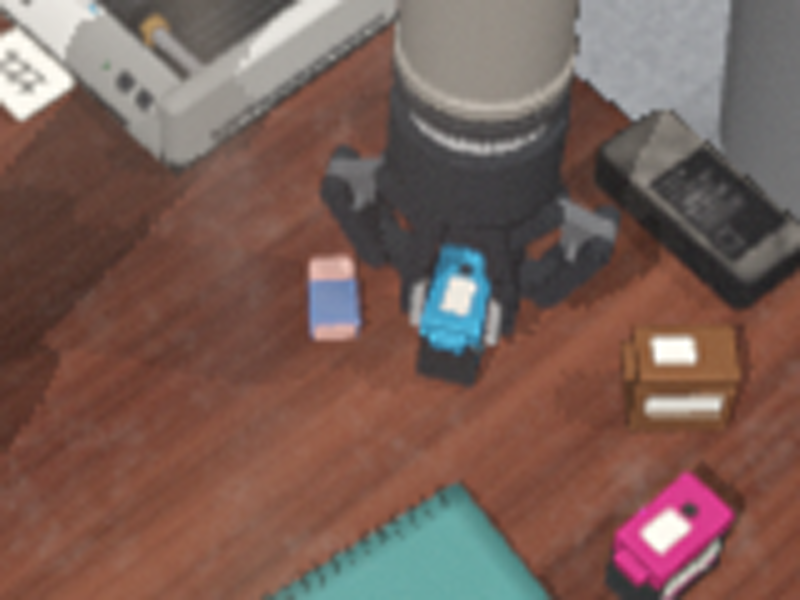

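The cyan cartridge (crop 455,300) is gripped between the pads and the eraser (335,300) hasn't moved. Lifting and carrying it over the cradle.

Emit:
{"name": "servo_tool", "arguments": {
  "moves": [
    [1,0,0,-35,0],
    [1,0,0,-75,0],
    [1,-15,15,-110,4],
    [1,-45,45,-110,10],
    [1,-80,82,-110,16],
    [1,-115,120,-110,22],
    [1,-150,158,-110,28],
    [1,-177,187,-106,31.5]
  ]
}}

```text
t: 6.2
ee_pos: [0.4523, 0.1623, 0.1323]
eef_rot: [3.141, 0.0, -3.128]
wrist_force: [0.0, -1.4, -0.3]
width: 0.0274
gripper_force: 39.7
```

Emit:
{"name": "servo_tool", "arguments": {
  "moves": [
    [1,0,0,0,0],
    [1,0,0,0,0],
    [1,0,0,0,0],
    [1,0,0,0,0],
    [1,0,0,0,0],
    [1,0,0,0,0],
    [1,0,0,0,0],
    [1,0,0,0,0]
  ]
}}

```text
t: 7.2
ee_pos: [0.4523, 0.1597, 0.1323]
eef_rot: [3.142, 0.0, -3.128]
wrist_force: [-0.6, 1.4, -1.0]
width: 0.0273
gripper_force: 39.7
```

```bash
python3 - <<'E'
from h import *
s=robot.state(); print(s['t'],s['ee_pos'],np.degrees(s['eef_rot']),s['wrist_force'])
for n in('scene','top'):
    im=grab(n);W=cloud(im);H=hsv(im)
    m=(H[...,0]>88)&(H[...,0]<108)&(H[...,1]>120)&(abs(W[...,2]-s['ee_pos'][2]-.027)<.012)&(abs(W[...,0]-s['ee_pos'][0])<.045)&(abs(W[...,1]-s['ee_pos'][1])<.03)
    print(n,m.sum(), rect(W[m]) if m.sum()>5 else '',np.nanmin(W[m],0),np.nanmax(W[m],0))
im=load('scene');cv2.imwrite('pics/s4.png',cv2.resize(im['color'][90:240,160:360],(800,600),interpolation=cv2.INTER_CUBIC))
print(go(.4525,.160,.13,180.8))
E
```

```text
7.2 [0.45228894 0.15969777 0.13229311] [ 1.79998100e+02  3.90506465e-04 -1.79200813e+02] [-0.60661875  1.40342825 -1.01558632]
scene 1  [0.47091728 0.16271729 0.15863559] [0.47091728 0.16271729 0.15863559]Traceback (most recent call last):
  File "<stdin>", line 6, in <module>
    res = np.fmin.reduce(a, axis=axis, out=out, **kwargs)
ValueError: zero-size array to reduction operation fmin which has no identity
```

```bash
python3 - <<'E'
from h import *
im=load('scene');cv2.imwrite('pics/s4.png',cv2.resize(im['color'][90:240,160:360],(800,600),interpolation=cv2.INTER_CUBIC))
E
```

```text
(no output)
```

View pics/s4.png

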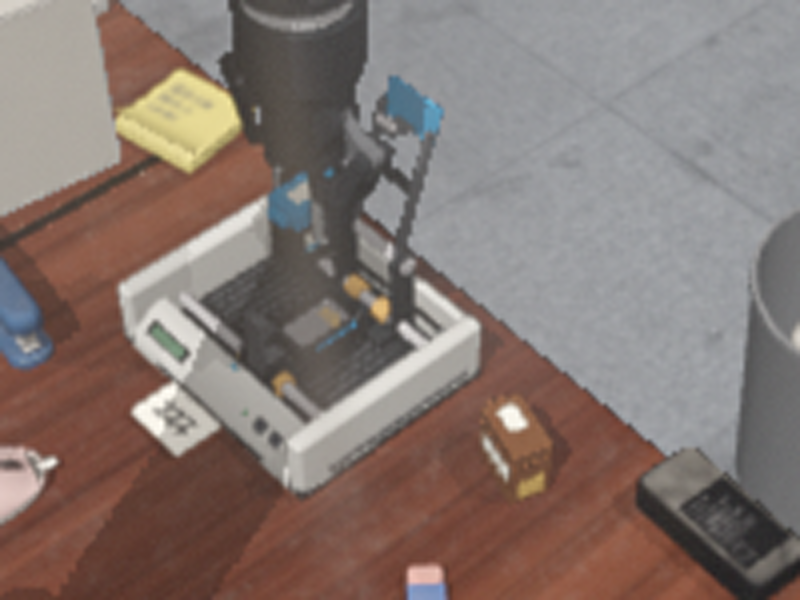

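The held cartridge (cyan top at crop 295,200) hangs over the open pocket (crop 315,325), with the clamp leaning back behind it. Descending to just above the wall tops.

Emit:
{"name": "servo_tool", "arguments": {
  "moves": [
    [1,0,0,15,0],
    [1,0,0,30,0],
    [1,0,0,45,0],
    [1,0,0,56,0],
    [1,0,0,62,0],
    [1,0,0,64,0],
    [1,0,0,64,0],
    [1,0,0,64,0]
  ]
}}

```text
t: 8.3
ee_pos: [0.4527, 0.1598, 0.0688]
eef_rot: [3.141, 0.001, -3.128]
wrist_force: [0.6, 0.3, -0.2]
width: 0.0277
gripper_force: 39.7
```

Emit:
{"name": "servo_tool", "arguments": {
  "moves": [
    [1,0,0,0.5,0],
    [1,0,0,1,0],
    [1,0,0,1.5,0],
    [1,0,0,2,0],
    [1,0,0,2.5,0],
    [1,0,0,3,0],
    [1,0,0,3.5,0],
    [1,0,0,4,0]
  ]
}}

```text
t: 9.3
ee_pos: [0.4523, 0.1597, 0.0643]
eef_rot: [3.142, -0.0, -3.128]
wrist_force: [0.5, 0.2, 0.5]
width: 0.0273
gripper_force: 39.7
```

Emit:
{"name": "servo_tool", "arguments": {
  "moves": [
    [1,0,0,0.3,0],
    [1,0,0,0.6,0],
    [1,0,0,0.9,0],
    [1,0,0,1.2,0],
    [1,0,0,1.5,0],
    [1,0,0,1.8,0],
    [1,0,0,2,0],
    [1,0,0,2,0]
  ]
}}

```text
t: 10.3
ee_pos: [0.4523, 0.1596, 0.0623]
eef_rot: [3.142, 0.0, -3.128]
wrist_force: [-0.2, 1.1, -1.5]
width: 0.0276
gripper_force: 39.7
```

Emit:
{"name": "servo_tool", "arguments": {
  "moves": [
    [1,0,0,0.3,0],
    [1,0,0,0.6,0],
    [1,0,0,0.9,0],
    [1,0,0,1.2,0],
    [1,0,0,1.5,0],
    [1,0,0,1.8,0],
    [1,0,0,2,0],
    [1,0,0,2,0]
  ]
}}

```text
t: 11.3
ee_pos: [0.4523, 0.1597, 0.0603]
eef_rot: [3.142, -0.0, -3.128]
wrist_force: [0.5, 0.6, -0.7]
width: 0.0272
gripper_force: 39.7
```

Emit:
{"name": "servo_tool", "arguments": {
  "moves": [
    [1,0,0,0.5,0],
    [1,0,0,1,0],
    [1,0,0,1.5,0],
    [1,0,0,2,0],
    [1,0,0,2.5,0],
    [1,0,0,3,0],
    [1,0,0,3,0],
    [1,0,0,3,0]
  ]
}}

```text
t: 12.3
ee_pos: [0.4523, 0.1597, 0.0573]
eef_rot: [3.142, 0.0, -3.128]
wrist_force: [1.1, 0.9, -0.2]
width: 0.0275
gripper_force: 39.7
```

```bash
python3 - <<'E'
from h import *
s=robot.state(); print(s['t'],s['ee_pos'],s['wrist_force'],s['moment'])
im=grab('scene')
cv2.imwrite('pics/s5.png',cv2.resize(im['color'][110:210,190:310],(792,600),interpolation=cv2.INTER_CUBIC))
E
```

```text
12.3 [0.45233467 0.1596672  0.05732557] [ 1.07114407  0.88122199 -0.22573457] [-0.01516434  0.00803681  0.01930012]
```

View pics/s5.png

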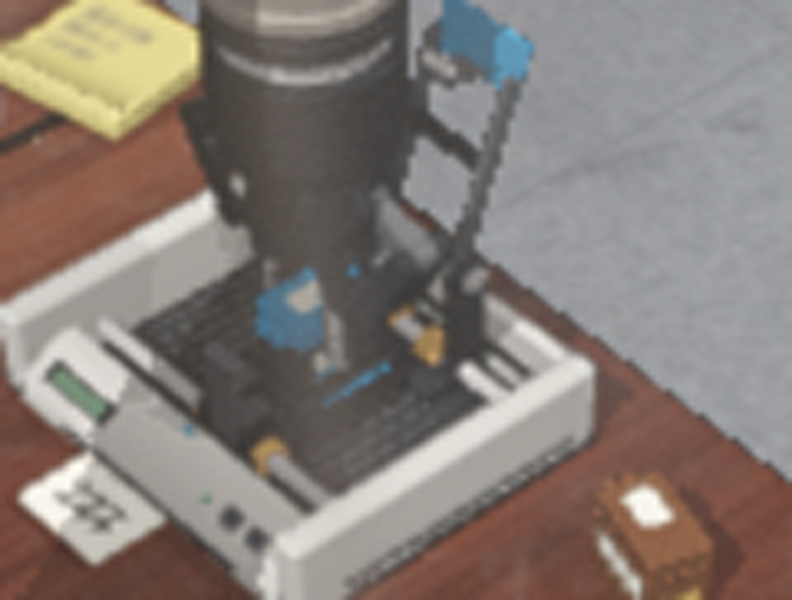

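The cartridge (cyan cap at crop 290,310) appears to be entering the pocket next to the blue band at (355,385), and there is no resistance. Continuing down to the contacts.

Emit:
{"name": "servo_tool", "arguments": {
  "moves": [
    [1,0,0,0.5,0],
    [1,0,0,1,0],
    [1,0,0,1.5,0],
    [1,0,0,2,0],
    [1,0,0,2.5,0],
    [1,0,0,3,0],
    [1,0,0,3,0],
    [1,0,0,3,0]
  ]
}}

```text
t: 13.35
ee_pos: [0.4523, 0.1597, 0.0543]
eef_rot: [3.142, 0.0, -3.128]
wrist_force: [-0.9, -0.6, -0.3]
width: 0.0275
gripper_force: 39.9
```

Emit:
{"name": "servo_tool", "arguments": {
  "moves": [
    [1,0,0,0.3,0],
    [1,0,0,0.6,0],
    [1,0,0,0.9,0],
    [1,0,0,1.2,0],
    [1,0,0,1.5,0],
    [1,0,0,1.5,0],
    [1,0,0,1.5,0],
    [1,0,0,1.5,0]
  ]
}}

```text
t: 14.35
ee_pos: [0.4523, 0.1597, 0.0528]
eef_rot: [3.142, 0.0, -3.128]
wrist_force: [-0.6, -1.5, 3.0]
width: 0.027
gripper_force: 40.3
```

Emit:
{"name": "servo_tool", "arguments": {
  "moves": [
    [0.1,0,0,0,0],
    [-0.1,0,0,0,0],
    [-0.2,0,0,0,0],
    [-0.2,0,0,0,0],
    [-0.2,0,0,0,0],
    [-0.2,0,0,-10,0],
    [-0.2,0,0,-30,0],
    [-0.2,0,0,-50,0]
  ]
}}

```text
t: 15.35
ee_pos: [0.4525, 0.1596, 0.1039]
eef_rot: [3.141, 0.0, -3.128]
wrist_force: [-0.5, 0.1, 0.3]
width: 0.0511
gripper_force: 0.0
```

Emit:
{"name": "servo_tool", "arguments": {
  "moves": [
    [-0.2,0,0,-40,0],
    [-0.2,20,0,-80,0],
    [0.5,50,0,-120,0],
    [1,90,0,-150,0],
    [1,100,0,-150,0],
    [1,100,0,-150,0],
    [1,100,0,-150,0],
    [1,100,0,-150,0]
  ]
}}

```text
t: 16.35
ee_pos: [0.3527, 0.1578, 0.2519]
eef_rot: [-3.14, -0.001, -3.129]
wrist_force: [-0.0, -0.5, 0.2]
width: 0.0001
gripper_force: 0.0
```

```bash
python3 - <<'E'
from h import *
s=robot.state(); print(s['t'],s['ee_pos'],np.degrees(s['eef_rot']),s['joint_pos'].round(2))
for n in('scene','top'):
    im=grab(n);W=cloud(im);H=hsv(im);b=(H[...,0]>88)&(H[...,0]<112)&(H[...,1]>110)
    m=b&(abs(W[...,0]-.4525)<.04)&(abs(W[...,1]-.16)<.03)&(W[...,2]>.07)&(W[...,2]<.1)
    P=W[m];print(n,m.sum(),rect(P),np.median(P[:,2]),P.min(0).round(3),P.max(0).round(3))
    m=b&(W[...,0]>.5)&(W[...,2]>.12);P=W[m];print('tab',m.sum(),np.mean(P,0).round(4),P.min(0).round(3),P.max(0).round(3))
im=load('scene');cv2.imwrite('pics/s6.png',cv2.resize(im['color'][90:210,190:350],(800,600),interpolation=cv2.INTER_CUBIC))
E
```

```text
16.35 [0.3526991  0.15777273 0.25189805] [-1.79898354e+02 -7.18269593e-02 -1.79280290e+02] [-0.91 -0.06  0.42  1.88  0.02  1.32  1.09]
scene 34 (array([449.3, 156.2]), array([21.5, 49.8]), 83.1) 0.08200562578095999 [0.425 0.143 0.075] [0.474 0.169 0.085]
tab 21 [0.5386 0.1446 0.1795] [0.535 0.138 0.172] [0.542 0.15  0.186]
top 133 (array([449.6, 157.8]), array([26.7, 49.8]), 89.8) 0.08222466481021318 [0.425 0.144 0.075] [0.475 0.171 0.088]
tab 93 [0.5374 0.16   0.1777] [0.532 0.136 0.161] [0.544 0.183 0.191]
```

View pics/s6.png

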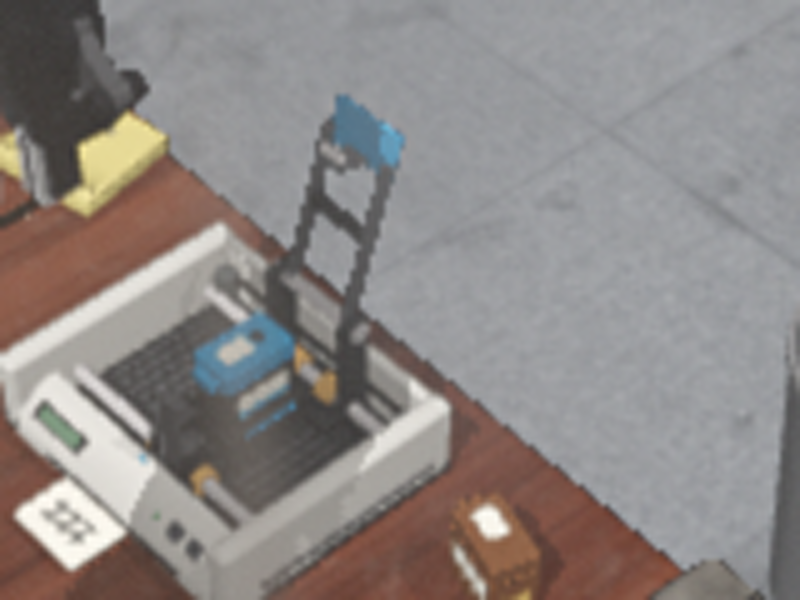

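The cartridge is seated upright in the pocket (cyan top at crop 245,350), lip to the front, with its top at z≈0.082. The clamp is still open, tab at (370,130). Next I'll reach over behind the tab with the fingers shut.

Emit:
{"name": "servo_tool", "arguments": {
  "moves": [
    [1,-35,0,0,0],
    [1,-75,0,0,0],
    [1,-115,-0.5,0,0],
    [1,-155,-1,0,0],
    [1,-195,-1.5,0,0],
    [1,-225,-1.5,0,0],
    [1,-225,-1.5,0,0],
    [1,-225,-1.5,0,0]
  ]
}}

```text
t: 17.45
ee_pos: [0.5769, 0.1598, 0.2521]
eef_rot: [-3.141, -0.002, -3.128]
wrist_force: [0.4, 0.7, -0.8]
width: 0.0001
gripper_force: 0.0
```

Emit:
{"name": "servo_tool", "arguments": {
  "moves": [
    [1,0,0,20,0],
    [1,0,0,45,0],
    [1,0,0,70,0],
    [1,0,0,84,0],
    [1,0,0,84,0],
    [1,0,0,84,0],
    [1,0,0,84,0],
    [1,0,0,84,0]
  ]
}}

```text
t: 18.45
ee_pos: [0.5778, 0.1599, 0.1696]
eef_rot: [3.141, 0.001, -3.128]
wrist_force: [-0.3, 0.2, -0.9]
width: -0.0
gripper_force: 0.0
```

Emit:
{"name": "servo_tool", "arguments": {
  "moves": [
    [1,10,0,-1,0],
    [1,20,0,-3,0],
    [1,30,0,-4,0],
    [1,40,0,-5,0],
    [1,50,0,-6,0],
    [1,60,0,-6,0],
    [1,70,0,-5,0],
    [1,70,0,-5,0]
  ]
}}

```text
t: 19.45
ee_pos: [0.5061, 0.1591, 0.1735]
eef_rot: [3.141, -0.001, -3.127]
wrist_force: [0.6, 0.5, 0.2]
width: 0.0002
gripper_force: 0.0
```

```bash
python3 - <<'E'
from h import *
s=robot.state(); print(s['t'],s['ee_pos'],s['wrist_force'])
for n in('scene','top'):
    im=grab(n);W=cloud(im);H=hsv(im);b=(H[...,0]>88)&(H[...,0]<112)&(H[...,1]>110)
    m=b&(W[...,0]>.4)&(W[...,2]>.12)&(abs(W[...,1]-.16)<.05);P=W[m];print('tab',m.sum(),np.mean(P,0).round(4),P.min(0).round(3),P.max(0).round(3))
E
```

```text
19.45 [0.50610038 0.15907728 0.17351479] [0.57800219 0.48997679 0.21242427]
tab 61 [0.4885 0.1558 0.183 ] [0.485 0.137 0.17 ] [0.492 0.179 0.192]
tab 11 [0.4914 0.1384 0.1968] [0.487 0.111 0.186] [0.518 0.147 0.262]
```

Emit:
{"name": "servo_tool", "arguments": {
  "moves": [
    [1,10,0,1,0],
    [1,19,0,2.5,0],
    [1,32,0,8,0],
    [1,45,0.5,15.5,0],
    [1,56,0.5,25,0],
    [1,66,1,35,0],
    [1,73.5,1,47,0],
    [1,75,1,50,0]
  ]
}}

```text
t: 20.55
ee_pos: [0.4309, 0.1587, 0.1227]
eef_rot: [-3.141, -0.002, -3.127]
wrist_force: [0.2, 0.0, 0.9]
width: 0.0001
gripper_force: 0.1
```

```bash
python3 - <<'E'
from h import *
s=robot.state(); print(s['t'],s['ee_pos'],s['wrist_force'])
for n in('scene','top'):
    im=grab(n);W=cloud(im);H=hsv(im);b=(H[...,0]>88)&(H[...,0]<112)&(H[...,1]>110)
    m=b&(W[...,0]>.37)&(W[...,2]>.09)&(abs(W[...,1]-.16)<.05);P=W[m];print('tab',m.sum(),np.mean(P,0).round(4),P.min(0).round(3),P.max(0).round(3))
im=load('scene');cv2.imwrite('pics/s7.png',cv2.resize(im['color'][90:210,190:350],(800,600),interpolation=cv2.INTER_CUBIC))
E
```

```text
20.55 [0.43089822 0.15872115 0.12269501] [0.20013034 0.03362026 0.93390827]
tab 62 [0.4114 0.1623 0.1268] [0.403 0.137 0.121] [0.425 0.182 0.131]
tab 28 [0.4152 0.1389 0.1309] [0.404 0.13  0.119] [0.425 0.144 0.178]
```

View pics/s7.png

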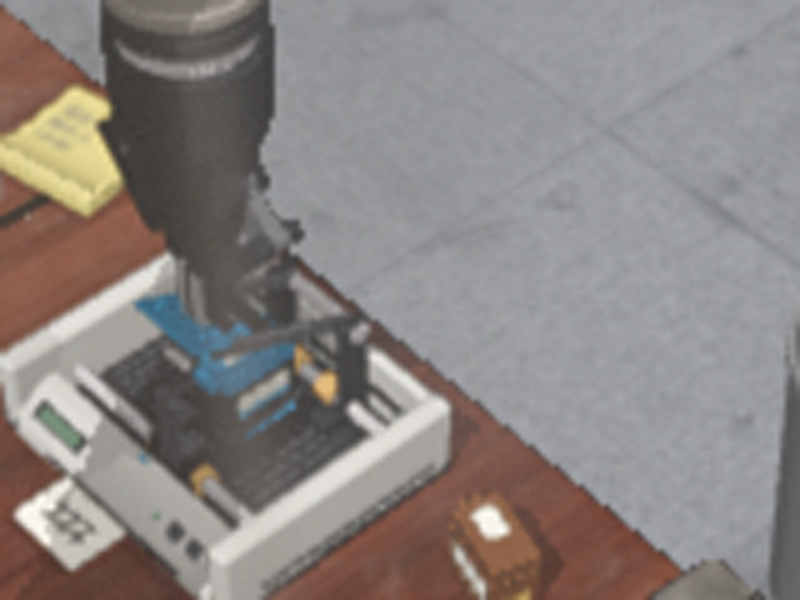

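The clamp is down to about 0.4 rad, its tab (crop 195,325) under the fingers, with the cartridge still in place. Continuing down towards the bar contact.

Emit:
{"name": "servo_tool", "arguments": {
  "moves": [
    [1,4,0,5,0],
    [1,8,0,10,0],
    [1,11,0,15,0],
    [1,14,0,20,0],
    [1,16,0,22,0],
    [1,18,0,24,0],
    [1,20,0,26,0],
    [1,21,0,27,0]
  ]
}}

```text
t: 21.65
ee_pos: [0.414, 0.1591, 0.0981]
eef_rot: [3.14, 0.006, -3.128]
wrist_force: [5.6, -1.5, 6.6]
width: -0.0001
gripper_force: 3.3
```

Emit:
{"name": "servo_tool", "arguments": {
  "moves": [
    [1,0.3,0,0.8,0],
    [1,0.6,0,1.6,0],
    [1,1,0,2.4,0],
    [1,1.3,0,3.2,0],
    [1,1.6,0,4,0],
    [1,2,0,4.8,0],
    [1,2,0,5.5,0],
    [1,2,0,6,0]
  ]
}}

```text
t: 22.65
ee_pos: [0.4109, 0.159, 0.0917]
eef_rot: [3.14, 0.003, -3.128]
wrist_force: [4.1, -0.1, 5.1]
width: -0.0001
gripper_force: 2.6
```

Emit:
{"name": "servo_tool", "arguments": {
  "moves": [
    [1,0,0,0.5,0],
    [1,0,0,1,0],
    [1,0,0,1.5,0],
    [1,0,0,2,0],
    [1,0,0,2.5,0],
    [1,0,0,3,0],
    [1,0,0,3.5,0],
    [1,0,0,4,0]
  ]
}}

```text
t: 23.65
ee_pos: [0.4081, 0.1585, 0.0863]
eef_rot: [-3.141, -0.002, -3.127]
wrist_force: [1.2, -0.3, 5.0]
width: -0.0
gripper_force: 2.5
```

Emit:
{"name": "servo_tool", "arguments": {
  "moves": [
    [1,0,0,0.3,0],
    [1,0,0,0.6,0],
    [1,0,0,0.9,0],
    [1,0,0,1.2,0],
    [1,0,0,1.5,0],
    [1,0,0,1.8,0],
    [1,0,0,2,0],
    [1,0,0,2,0]
  ]
}}

```text
t: 24.65
ee_pos: [0.4081, 0.1585, 0.0847]
eef_rot: [-3.141, -0.003, -3.127]
wrist_force: [0.1, 0.1, 7.3]
width: 0.0004
gripper_force: 3.1
```

Emit:
{"name": "servo_tool", "arguments": {
  "moves": [
    [1,0,0,0.2,0],
    [1,0,0,0.4,0],
    [1,0,0,0.6,0],
    [1,0,0,0.8,0],
    [1,0,0,1,0],
    [1,0,0,1,0],
    [1,0,0,1,0],
    [1,0,0,1,0]
  ]
}}

```text
t: 25.65
ee_pos: [0.4081, 0.1585, 0.0841]
eef_rot: [3.142, -0.003, -3.128]
wrist_force: [-1.2, 0.2, 9.6]
width: 0.0
gripper_force: 4.7
```

Emit:
{"name": "servo_tool", "arguments": {
  "moves": [
    [1,0,0,0.2,0],
    [1,0,0,0.4,0],
    [1,0,0,0.6,0],
    [1,0,0,0.8,0],
    [1,0,0,1,0],
    [1,0,0,1.2,0],
    [1,0,0,1.4,0],
    [1,0,0,1.4,0]
  ]
}}

```text
t: 26.65
ee_pos: [0.408, 0.1586, 0.0836]
eef_rot: [3.141, -0.003, -3.128]
wrist_force: [-3.6, -0.8, 17.4]
width: -0.0
gripper_force: 8.7
```

Emit:
{"name": "servo_tool", "arguments": {
  "moves": [
    [1,0,0,-1,0],
    [1,0,0,-3,0],
    [1,0,0,-10,0],
    [1,0,0,-30,0],
    [1,0,0,-60,0],
    [1,40,0,-90,0],
    [1,60,0,-120,0],
    [1,60,0,-120,0]
  ]
}}

```text
t: 27.65
ee_pos: [0.3483, 0.158, 0.2034]
eef_rot: [3.14, 0.0, -3.125]
wrist_force: [0.3, 0.1, -0.8]
width: -0.0003
gripper_force: 0.0
```

```bash
python3 - <<'E'
from h import *
s=robot.state(); print(s['t'],s['ee_pos'],s['wrist_force'])
for n in('scene','top'):
    im=grab(n);W=cloud(im);H=hsv(im);b=(H[...,0]>88)&(H[...,0]<112)&(H[...,1]>110)
    r=(abs(W[...,1]-.16)<.05)&(W[...,2]>.06)&(W[...,2]<.12)
    for k,q in(('tab',W[...,0]<.418),('cart',W[...,0]>.43)):
        P=W[b&r&q&(W[...,0]>.37)];print(n,k,len(P),np.mean(P,0).round(4),P.min(0).round(3),P.max(0).round(3))
im=load('scene');cv2.imwrite('pics/s8.png',cv2.resize(im['color'][110:210,190:323],(798,600),interpolation=cv2.INTER_CUBIC))
E
```

```text
27.65 [0.34825572 0.15800256 0.20340563] [ 0.27404285  0.13890165 -0.76616622]
scene tab 144 [0.4045 0.159  0.086 ] [0.392 0.135 0.083] [0.418 0.185 0.09 ]
scene cart 25 [0.4583 0.1602 0.0749] [0.431 0.15  0.072] [0.475 0.172 0.078]
top tab 79 [0.4066 0.1495 0.086 ] [0.393 0.136 0.081] [0.418 0.168 0.09 ]
top cart 108 [0.4522 0.1582 0.0762] [0.431 0.136 0.07 ] [0.473 0.174 0.087]
```

View pics/s8.png

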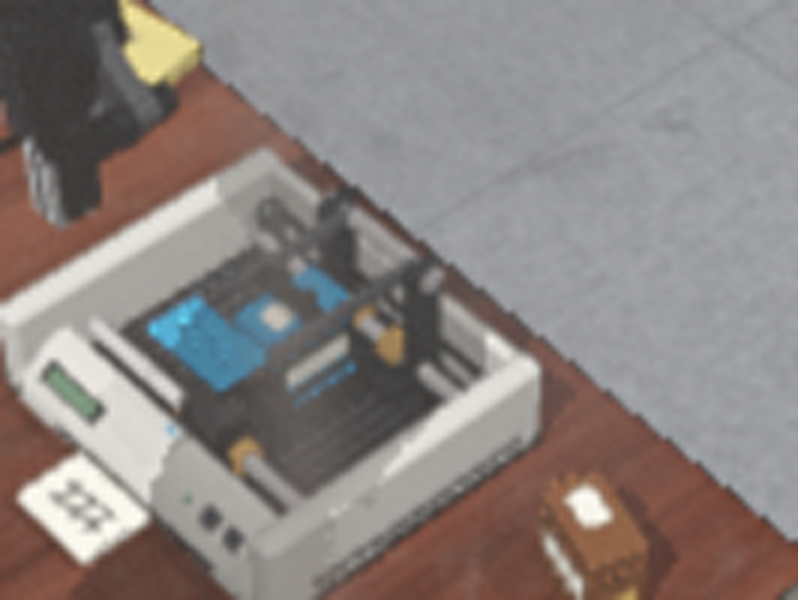

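The clamp is shut and level: its tab (crop 210,345) is at z≈0.086, and the cartridge top under the bar is at ≈0.075, which is fully home. The hand is clear, so I'm handing in.

```bash
python3 -c "
from rig import robot
print(robot.close_job())"
```

```text
the job is handed in; nothing more can be done
None
```

The cyan cartridge is fully home in the cradle with the clamp shut and latched over it. The hand is clear, and I handed the job in at about 28 s; the hand-in returned no verdict.

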